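Close a gift box into the sealing cradle

TASK

Set the smaller of the two chocolate boxes flat and centred on the base of the wooden sealing cradle, lengthwise between its two posts, and let go; then lay the steel retaining bar across the two posts above it, down in both notches, grip upwards and centred over the box. Keep the box the right way up, lower the bar gently rather than dropping it, and leave the longer box and everything else on the counter where it is.

Things in the scene. Friction and masses are not known exactly. Their poses are not given: they have to be found in the camera images.
- cradle: wooden sealing cradle, fixed: base board 104x164 mm, 8 mm thick, with an upright post at each end of its length, open at its long sides; alike when turned half round. Origin under the middle of the base at counter height; y runs from post to post, z up. Posts 12 mm thick, 62 mm wide, 60 mm tall over the counter; inner faces 122 mm apart (y = -61 and +61 mm)
- cradle_seat (a point): middle of the base board's upper face, 8 mm above the counter, where the small box is to stand; axes as the cradle
- cradle_notches (a point): half-way between the two notches, at the height of their floors, 47 mm above the counter; axes as the cradle. Each post has one open-topped notch in the middle of its top, 30 mm wide (x from -15 to +15 mm), 13 mm deep, running through it along y
- bar_grip (a point): centre of the retaining bar's wooden grip, 34 mm above the bar's underside. Flat steel bar 22 mm wide, 184 mm long, 14 mm thick, about 0.25 kg, lying on the counter; on its middle stands a dark wooden grip 22 mm wide, 50 mm long (along the bar), 40 mm tall; 54 mm tall in all. y runs along the bar, x across it, z up
- small_box_centre (a point): centre of the smaller, card-brown chocolate box, 62x110x34 mm, about 0.1 kg, a rigid closed box lying flat; this point is 17 mm above its underside, y runs along its 110 mm length, x across its 62 mm width, z up
- tin_tall: round cocoa tin with dark sides, 68 mm across, 85 mm tall; bystander, origin under its centre
- tin_short: round cocoa tin, 62 mm across, 75 mm tall; bystander, origin under its centre
- bean_dish: white ramekin of beans, 68 mm across, 42 mm tall; bystander, origin under its centre
- bell: counter bell, 64 mm across, 47 mm tall; bystander, origin under its centre
- spool: ribbon spool lying flat, 69 mm across, 20 mm tall; bystander, origin under its centre
- stamp: small wooden hand stamp, 24x42x60 mm; bystander, origin under its centre
- pad: closed ink pad, 59x86x16 mm; bystander, origin under its centre
- long_box_centre (a point): centre of the longer, dark brown chocolate box, 66x130x36 mm, a bystander, too long for the cradle; its y axis runs along its length
- nib_mill: fixed hand mill, an obstacle between the boxes and the cradle: square body about 140 mm wide, 131 mm tall, copper dome to 204 mm, its crank knob up to 263 mm above the counter, about 105 mm out from the mill's axis; origin on the counter under it
- wall_screen: wall screen behind the counter, an obstacle for the wrist and forearm: about 0.92 m wide, its lower edge 0.42 m above the counter, about 0.1 to 0.15 m further back than the cradle; origin at the middle of its lower edge

How it is judged (in metres and radians):
On the way, in this order (a step that is already met when the one before it is completed fails the run):
1. the small box stands in the cradle, let go (x of small_box_centre in the frame of cradle between -0.015 and 0.015 m and y of small_box_centre in the frame of cradle between -0.01 and 0.01 m and z of small_box_centre in the frame of cradle between 0.021 and 0.029 m and angle between the y axis of small_box_centre and the y axis of cradle, either way round below 0.15 rad and angle between small_box_centre's own z axis and vertical below 0.08 rad and contact force between the fingers and small_box below 0.1 N and linear speed of small_box below 0.02 m/s), for 0.2 s.
2. the bar lies in both notches over the box (x of small_box_centre in the frame of cradle between -0.015 and 0.015 m and y of small_box_centre in the frame of cradle between -0.01 and 0.01 m and z of small_box_centre in the frame of cradle between 0.021 and 0.029 m and angle between the y axis of small_box_centre and the y axis of cradle, either way round below 0.15 rad and angle between each of small_box_centre, bar_grip's own z axis and vertical below 0.08 rad and x of bar_grip in the frame of cradle between -0.007 and 0.007 m and y of bar_grip in the frame of cradle between -0.013 and 0.013 m and z of bar_grip in the frame of cradle between 0.077 and 0.085 m and angle between the y axis of bar_grip and the y axis of cradle, either way round below 0.08 rad), for 0.2 s.
At the end, for the whole second after the job is handed in: Box flat on the base between the posts (within 15 mm across, 10 mm along, 4 mm in height, 0.15 rad of the cradle's length); bar in both notches, grip up and level (within 7 mm across, 13 mm along, 4 mm in height, 0.08 rad); both at rest (all of step 2 and linear speed of each of small_box, retaining_bar below 0.02 m/s); the robot touches nothing.
It fails at once if the small box is tipped over by more than 0.7 rad (angle between small_box_centre's own z axis and vertical above 0.7 rad).
It fails at once if the bar is dropped or slammed onto the cradle or the box (over 60 N) (contact force between retaining_bar and cradle above 60 N or contact force between retaining_bar and small_box above 60 N).
It fails at once if the longer box or another bystander is moved by more than 20 mm (distance of any of tin_tall, tin_short, bean_dish, bell, spool, stamp, pad, long_box_centre from where it was at the start of the episode above 0.02 m).
It also fails if it takes over 64 s, if anything falls off the work surface, if the arm or the gripper's body presses on something with over 40 N, if the wrist force passes 120 N, or if a joint passes its speed limit or range.

ROBOT

A 6-joint arm with a two-finger parallel gripper is mounted at the origin on a cart in front of the work surface, level with it; the furniture and walls round the work are solid. World frame = base frame: x ahead of the robot, y to its left, z up, the work surface at z = 0. Lengths are in mm, angles in rad, forces in N, time in s.
With the tool pointing down it reaches from about 225 to 725 mm from the base axis. Payload 3.1 kg.
Tool frame: the origin (TCP) lies on the centre line of the jaws, within the pads' length; the fingertips stand 17 mm ahead of it and the grasp point (between the pads) lies 2 mm behind it; z points along the fingers, y is the line along which they close (so a half turn about z gives the same grasp; the last joint's range is limited). The gripper opens to 85 mm and grips with 20 to 120 N. Pads are 22 mm wide; open, the fingers measure 114 mm over their backs; the gripper's body (76 mm by 85 mm) begins 54 mm behind the grasp point. The pads swing forward as they close: fully open they stand 13 mm farther back than shut.
Start: joints at [0.987, 0.048, 0.099, 1.622, 0, 1.443], TCP at [231.1, 471.391, 221.712] pointing down, gripper open.
Joint ranges: [-2.91, 2.91], [-0.99, 1.94], [-1.21, 1.42], [-2.12, 2.29], [-1.49, 1.47], [-3.14, 3.14]. Speed limits (rad/s): [2.79, 2.79, 3.14, 3.14, 3.14, 3.14].

INTERFACE

Orientations are given as a unit quaternion [w, x, y, z].
In Python, from rig import ctrl, capture gives the robot as it stands.
- The arm moves only by the tool arm_command, never from a script. Its arguments are lists of equal length, an entry for each row: "gripper": the opening, from 0 (shut) to 1 (fully open); "xyz": the shift along the tool's x, y, z in m, a list of three; "yaw": the turn about the tool's z in degrees. In form: {"gripper": [gripper, ...], "xyz": [[dx, dy, dz], ...], "yaw": [yaw, ...]}. A call has 1 to 20 rows; each row shifts and turns the commanded pose from where the row before left it, along the tool's axes as they then stand; what a row does not reach is not made up. A row lasts 1/8 s, in which the tool goes at most 62.5 mm and 10.7 degrees, less where a joint would pass 70% of its speed; a pose out of reach is approached as far as the arm can. A call with a gripper value outside its range is refused whole. The fingers move at their own pace and stop on an object; "newtons" is the grip in N (left out, the last holds). Time passes only in rows, so rows that do not move let the fingers close. It gives the time, the measured TCP pose, the force, the opening and the grip force at its end, in the units of the state.
- ctrl.get_state(): the state, without advancing time (a new reading comes with each control period).
- capture(name): name is "scene" or "side" or "wrist"; returns a dict with "image" (480x640x3 uint8, red, green, blue), "mtx" (3x3 intrinsics, pixels), "position" and "orientation" of the camera in the world. Camera axes: x right, y down, z forward; pixel columns grow to the right and rows downward; lengths in mm; the calibration is good to about 2 mm. The wrist camera is an equidistant fisheye: a pixel r from the principal point sees the ray r / f radians off the axis. A picture is of the moment at which its call begins. There is no depth.
- ctrl.sign_off(): hands the job in; it is judged then, once.
The state is a dict: "clock": time; "q": joint angles; "joint_vel": joint speeds; "joint_torque": joint torques, N m; "eef_pos": TCP position; "tool_rot": TCP orientation; "force": force on the tool from outside, world axes, zero at the start; "moment": the same for the moment, N m; "gripper_width": finger opening in mm; "grip_force": force on a finger pad.
Only numpy, scipy, OpenCV 4.12 (cv2) and the standard library are available. Lean on these libraries where they do the work, as an engineer would, in place of code of your own. Each camera call takes 0.05 s, during which the arm holds its last target. There are 200 camera calls.

## Working session

There is one attempt and no reset: what is moved stays moved. The work goes in short steps, Python scripts to look and compute and a tool call to move; the robot and the scene stay as the last step left them, time stands still between calls to the robot, and variables do not carry over. Pictures are saved under pics/ and viewed, at most 10 in all, crops included, and the job is handed in when it is done.

Besides the shell and the picture viewer there is one more tool, called by a JSON object that holds its "method" and its "body", one argument or row to a line. arm_command: Moves the arm, as the interface text tells. Its arguments: {"type":"object","properties":{"gripper":{"type":"array"},"xyz":{"type":"array"},"yaw":{"type":"array"},"newtons":{"type":"number"}},"required":["gripper","xyz","yaw"]}

```bash
mkdir -p pics; ls; python3 - <<'E'
from rig import ctrl,capture
import cv2,json
for n in ["scene","side"]:
    c=capture(n); cv2.imwrite(f"pics/{n}0.png",c["image"][:,:,::-1])
    print(n,c["mtx"],c["position"],c["orientation"])
print(ctrl.get_state())
E
```

```text
pics
scene [[442.20286875   0.         326.98161559]
 [  0.         442.20286875 239.4626347 ]
 [  0.           0.           1.        ]] [ 102.36897536 -875.34208627 1109.6403425 ] [-0.38164897  0.88369726 -0.24669223  0.1120989 ]
side [[513.37153497   0.         319.92332511]
 [  0.         513.37153497 236.52331181]
 [  0.           0.           1.        ]] [1172.41185746  690.61446923  771.84149564] [-0.16996798  0.25928586  0.81420447 -0.49086944]
{'clock': 0.1, 'q': array([9.87204021e-01, 4.86690369e-02, 9.77234545e-02, 1.62197507e+00,
       1.40722093e-05, 1.44299046e+00]), 'joint_vel': array([ 0.00187834,  0.0001805 ,  0.00345825,  0.00010004, -0.00043196,
        0.00038062]), 'joint_torque': array([ 3.24865388e-03, -3.39849687e+01,  3.20936716e+01,  1.58004009e-02,
       -2.19607255e-04, -7.26380129e-07]), 'eef_pos': array([230.78102378, 470.91982649, 220.62262613]), 'tool_rot': array([-3.76488511e-04,  2.25925597e-01,  9.74143981e-01, -9.93222265e-04]), 'force': array([-0.12413311,  0.07013677,  0.29813073]), 'moment': array([ 0.01806594, -0.0090534 ,  0.0172553 ]), 'grip_force': 0.0, 'gripper_width': 85.31475340240922}
```

View pics/scene0.png

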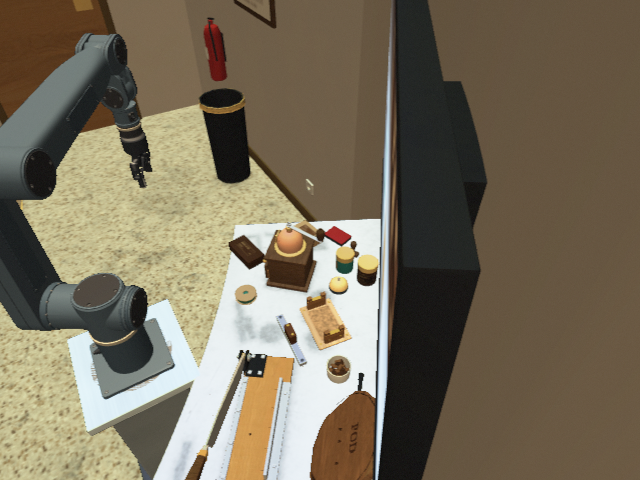

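View pics/side0.png

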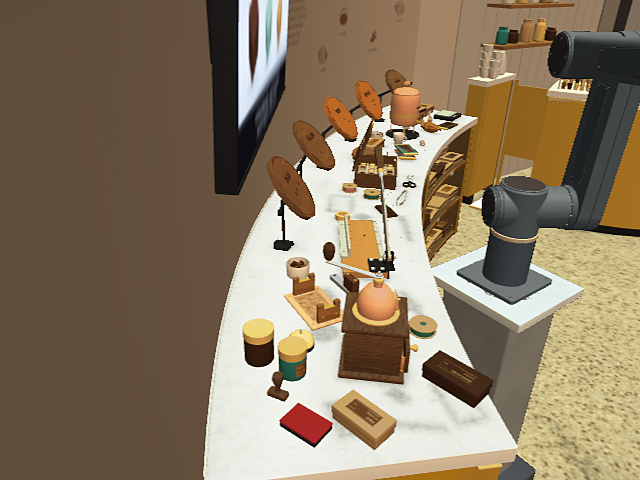

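Scene shows the cradle about (325,322), the bar about (291,340), the mill (290,260), and the small box half hidden at (305,230). In side, the small box is at (364,418), the long box at (457,378), the cradle at (316,305) and the mill at (375,335).

```bash
cat >h.py <<'E'
import numpy as np,cv2
from scipy.spatial.transform import Rotation as R
from rig import ctrl,capture
def rot(q): return R.from_quat(np.roll(q,-1)).as_matrix()
def ray(c,uv,fish=False):
    K=c["mtx"]; x=(np.array(uv,float)-K[:2,2])/K[0,0]
    if fish:
        r=np.linalg.norm(x); d=np.array([*(x/max(r,1e-9)*np.sin(r)),np.cos(r)])
    else: d=np.array([*x,1.])
    return rot(c["orientation"])@d
def plane(c,uv,z,fish=False):
    d=ray(c,uv,fish); p=np.array(c["position"]); return (p+d*(z-p[2])/d[2])[:2]
def proj(c,P,fish=True):
    v=rot(c["orientation"]).T@(np.array(P,float)-c["position"])
    K=c["mtx"]
    if fish:
        r=np.hypot(v[0],v[1]);t=np.arctan2(r,v[2]);return K[:2,2]+K[0,0]*t*v[:2]/r
    return K[:2,2]+K[0,0]*v[:2]/v[2]
E
python3 - <<'E'
from h import *
import pickle
s=capture("side"); c=capture("scene"); w=capture("wrist")
cv2.imwrite("pics/w0.png",w["image"][:,:,::-1]); print(w["mtx"],w["position"],w["orientation"])
for n,uv,z in [("sb",(364,415),34),("sb c1",(368,392),34),("sb c2",(396,430),34),("sb c3",(361,440),34),("sb c4",(333,403),34),("cradle",(316,307),8),("tinT",(258,330),85),("tinS",(292,345),75),("stamp",(278,395),0),("lb",(457,376),36),("mill",(376,375),0),("pad",(306,424),16),("spool",(423,326),20)]: print(n,plane(s,uv,z).round())
for n,uv,z in [("cradle",(326,324),8),("bar grip",(290,328),54),("bar end1",(279,317),14),("bar end2",(303,362),14),("bell",(339,285),20),("dish",(339,367),40),("dome",(289,240),204)]: print(n,plane(c,uv,z).round())
E
```

```text
[[371.64829954   0.         320.83680902]
 [  0.         371.64829954 243.51277747]
 [  0.           0.           1.        ]] [168.3760775  501.54080492 373.47714321] [0.11737377 0.84042484 0.52409649 0.072335  ]
sb [680. 183.]
sb c1 [635. 143.]
sb c2 [655. 244.]
sb c3 [722. 224.]
sb c4 [709. 126.]
cradle [ 530. -179.]
tinT [746. -93.]
tinS [707. -20.]
stamp [767.  19.]
lb [455. 215.]
mill [563.  89.]
pad [772. 125.]
spool [373.  43.]
cradle [ 527. -195.]
bar grip [ 414. -182.]
bar end1 [ 416. -103.]
bar end2 [ 403. -276.]
bell [639. -93.]
dish [ 472. -354.]
dome [516.   1.]
```

View pics/w0.png

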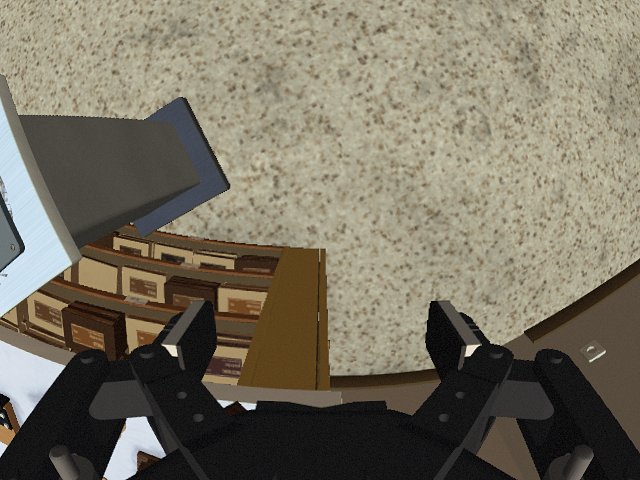

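Wrist view shows only floor and the counter's edge, with the fingers at (190,340) and (455,340). I'll move to look over the small box.

{"method": "arm_command", "body": {
  "gripper": [1,1,1,1,1,1,1,1,1,1,1,1,1,1,1,1,1],
  "xyz": [
    [-0.05,-0.006,0],
    [-0.055,-0.007,0],
    [-0.055,-0.007,0],
    [-0.055,-0.007,0],
    [-0.055,-0.007,0],
    [-0.055,-0.007,0],
    [-0.055,-0.007,0],
    [-0.055,-0.007,0],
    [0,0,0],
    [0,0,0],
    [0,0,0],
    [0,0,0],
    [0,0,0],
    [0,0,0],
    [0,0,0],
    [0,0,0],
    [0,0,0]
  ],
  "yaw": [0,0,0,0,0,0,0,0,10,10,10,10,10,10,10,4,0]
}}

```text
clock: 2.38
eef_pos: [597.4, 230.5, 221.3]
tool_rot: [-0.0, 0.766, 0.642, -0.0]
force: [0.2, -0.9, -1.0]
gripper_width: 85.2
grip_force: 0.0
```

```bash
python3 - <<'E'
from h import *
w=capture("wrist"); cv2.imwrite("pics/w1.png",w["image"][:,:,::-1]); 
import pickle; pickle.dump({k:w[k] for k in("image","mtx","position","orientation")},open("w1.pkl","wb"))
print(w["position"],rot(w["orientation"])[:,2])
for n in["scene","side"]:
    pickle.dump(capture(n),open(n+".pkl","wb"))
E
```

```text
[608.99530406 298.45100624 373.89122504] [-0.0475961  -0.26883768 -0.96200879]
```

View pics/w1.png

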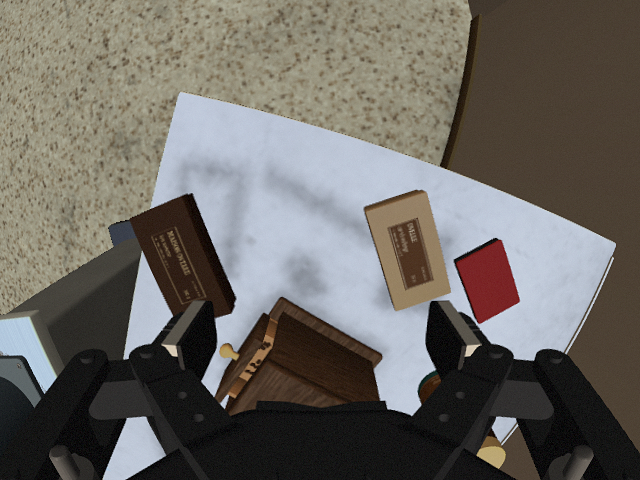

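The small box is clear at (365-450, 190-310), the long box at (185,255), the pad at (487,280), and the mill at the bottom near (300,350). I'll fit the box top and triangulate the cradle, bar and mill.

```bash
python3 - <<'E'
from h import *
import pickle
w=pickle.load(open("w1.pkl","rb")); im=w["image"]
for uv in [(372,220),(440,270),(415,215),(370,235)]: print(uv,im[uv[1],uv[0]],plane(w,uv,34,True).round())
P=np.array([plane(w,uv,34,True) for uv in[(367,208),(424,190),(450,294),(398,310)]]);print(P.round(1),P.mean(0))
hsv=cv2.cvtColor(im,cv2.COLOR_RGB2HSV)
m=((hsv[...,0]>8)&(hsv[...,0]<22)&(hsv[...,1]>60)&(hsv[...,2]>140)).astype(np.uint8); m[:150]=0;m[330:]=0;m[:,:340]=0;m[:,460:]=0
ct=max(cv2.findContours(m,0,2)[0],key=cv2.contourArea)
Q=np.array([plane(w,p[0],34,True) for p in ct],np.float32); print(cv2.minAreaRect(Q))
s=pickle.load(open("scene.pkl","rb"))["image"];s2=pickle.load(open("side.pkl","rb"))["image"]
a=cv2.resize(s[210:390,235:395],(533,600),interpolation=2); cv2.imwrite("pics/a.png",a[:,:,::-1])
E
```

```text
(372, 220) [146 126 100] [644. 218.]
(440, 270) [148 129 100] [706. 155.]
(415, 215) [147 127 100] [685. 216.]
(370, 235) [159 166 181] [640. 204.]
[[640.6 229.9]
 [697.1 238.1]
 [714.8 126.3]
 [657.9 119.6]] [677.62688582 178.45549874]
((676.9959716796875, 177.6866455078125), (60.88642883300781, 109.31427764892578), 8.806347846984863)
```

View pics/a.png

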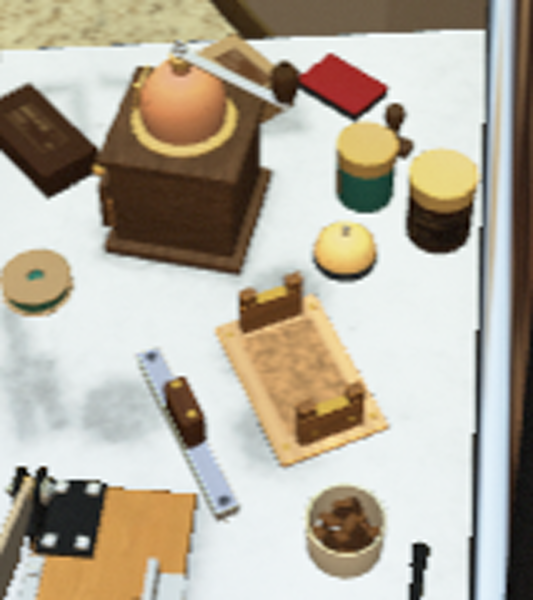

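Crop shows the cradle base corners at (217,330), (318,297), (388,425), (287,464), the bar ends at (149,352) and (229,512), the mill base corners, and the crank knob at (285,80).

```bash
python3 - <<'E'
from h import *
import pickle
w=pickle.load(open("w1.pkl","rb")); c=pickle.load(open("scene.pkl","rb")); s=pickle.load(open("side.pkl","rb"))
u=np.array([np.cos(np.radians(8.8)),np.sin(np.radians(8.8))]);v=np.array([-u[1],u[0]])
for n,uv,z in [("pad",(456,260),16),("pad",(481,322),16),("pad",(500,240),16),("mill",(381,355),0),("mill",(283,298),0),("lb",(233,305),36)]:
    p=plane(w,uv,z,True); d=p-[677,178]; print(n,p.round(),"box frame",(d@u).round(),(d@v).round())
f=lambda x,y,z:plane(c,(235+x/3.333,210+y/3.333),z)
C=np.array([f(*p,8) for p in[(217,330),(318,297),(388,425),(287,464)]]);print("cradle",C.round(),C.mean(0).round(),cv2.minAreaRect(C.astype(np.float32)))
B=np.array([f(*p,14) for p in[(137,352),(160,348),(240,510),(218,518)]]);print("bar",B.round(),B.mean(0).round(),cv2.minAreaRect(B.astype(np.float32)))
M=[f(*p,0).round() for p in[(105,250),(240,272),(270,170)]];print("mill",M,"knob",f(285,80,250).round())
print("dish",f(345,500,42).round(),"bell",f(345,245,30).round())
E
```

```text
pad [729. 155.] box frame 48.0 -30.0
pad [758.  73.] box frame 64.0 -116.0
pad [783. 168.] box frame 103.0 -26.0
mill [637.  45.] box frame -60.0 -125.0
mill [538. 140.] box frame -143.0 -17.0
lb [493. 155.] box frame -186.0 6.0
cradle [[ 488. -105.]
 [ 590. -120.]
 [ 566. -275.]
 [ 469. -263.]] [ 528. -191.] ((526.9494018554688, -191.37757873535156), (159.1941680908203, 102.91985321044922), 81.57476043701172)
bar [[ 411.  -94.]
 [ 431. -100.]
 [ 411. -285.]
 [ 391. -282.]] [ 411. -190.] ((411.2388000488281, -189.17184448242188), (189.8868865966797, 20.736194610595703), 84.19821166992188)
mill [array([443.,  45.]), array([544., -49.]), array([639.,  56.])] knob [584. -67.]
dish [ 481. -336.] bell [636. -94.]
```

{"method": "arm_command", "body": {
  "gripper": [1,1,1,1,1,1,1,1,1,1],
  "xyz": [
    [0,0,0],
    [0,0,0],
    [-0.032,0.035,0],
    [-0.032,0.035,0],
    [0,0,0.03],
    [0,0,0.04],
    [0,0,0.04],
    [0,0,0.02],
    [0,0,0],
    [0,0,0]
  ],
  "yaw": [-9.5,-9.5,0,0,0,0,0,0,0,0]
}}

```text
clock: 3.78
eef_pos: [677.2, 178.2, 93.1]
tool_rot: [0.001, 0.65, 0.76, 0.001]
force: [-0.3, -0.4, 0.2]
gripper_width: 85.3
grip_force: 0.0
```

```bash
python3 - <<'E'
from h import *
w=capture("wrist"); cv2.imwrite("pics/w2.png",w["image"][:,:,::-1]); print(ctrl.get_state()["eef_pos"])
E
```

```text
[677.69868278 178.31324253  93.80713741]
```

View pics/w2.png

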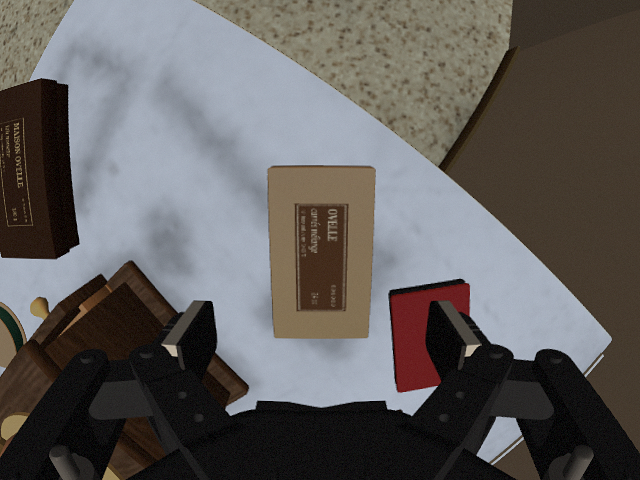

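The box is straight and centred between the fingers (top spans columns 268-375), and the pad's corner at (390,290) is clear. Descend and grip.

{"method": "arm_command", "body": {
  "gripper": [1,1,1,1,1,0,0,0,0,0,0],
  "xyz": [
    [0,0,0.025],
    [0,0,0.025],
    [0,0,0.019],
    [0,0,0],
    [0,0,0],
    [0,0,0],
    [0,0,0],
    [0,0,0],
    [0,0,0],
    [0,0,0],
    [0,0,0]
  ],
  "yaw": [0,0,0,0,0,0,0,0,0,0,0],
  "newtons": 35
}}

```text
clock: 5.2
eef_pos: [677.2, 178.3, 24.5]
tool_rot: [0.001, 0.65, 0.76, 0.001]
force: [-2.7, 0.6, 6.0]
gripper_width: 0.1
grip_force: 3.0
```

```bash
python3 - <<'E'
from h import *
w=capture("wrist")["image"]; s=capture("side")["image"][330:480,280:480]
o=np.zeros((600,800,3),np.uint8); o[:480,:640]=w; s=cv2.resize(s,(400,300)); o[300:,400:]=s
cv2.imwrite("pics/w3.png",o[:,:,::-1]); x=ctrl.get_state();print(x["eef_pos"],x["gripper_width"],x["grip_force"],x["force"])
E
```

```text
[677.17846257 178.25168985  24.52063474] -0.2502251020080687 2.9983896503264873 [-2.28431988 -1.41378444  5.95680908]
```

View pics/w3.png

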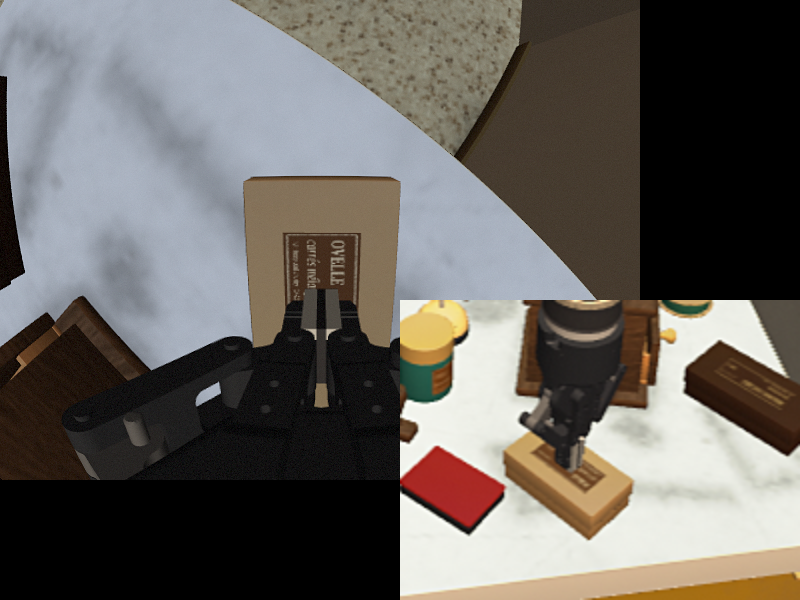

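The shut fingers stand on top of the box (tip at (322,292) over the label), so they never straddled it deep enough. I'll check the true heights.

```bash
python3 - <<'E'
from h import *
w=capture("wrist"); st=ctrl.get_state(); e=st["eef_pos"]
print(w["position"],e,st["q"],rot(st["tool_rot"]).round(3))
for z in(34,20,50):
    a=plane(w,(245,178),z,True);b=plane(w,(400,178),z,True);print(z,np.linalg.norm(a-b).round(1),((a+b)/2).round(1))
for dz in(-30,-20,-10,0,10,17,30):
    p=e+[0,0,-dz]; print(dz,proj(w,p).round())
w2=cv2.cvtColor(cv2.imread("pics/w2.png"),4) 
# pre-descent frame: box top width at camera z
c=dict(w);c["position"]=np.array(w["position"])+[0,0,93.6-e[2]]
for uv1,uv2 in [((268,167),(375,167)),((274,338),(370,338))]:
    a=plane(c,uv1,34,True);b=plane(c,uv2,34,True);print(a.round(1),b.round(1),np.linalg.norm(a-b).round(1))
E
```

```text
[665.64559317 246.36629939 177.07075508] [677.20145508 178.27086271  24.54680296] [1.61711654e-01 5.42584542e-01 3.11349374e-01 1.33750678e+00
 3.16884919e-05 1.57737946e+00] [[-0.155  0.988  0.002]
 [ 0.988  0.155  0.   ]
 [ 0.     0.002 -1.   ]]
34 60.5 [668.9 232.7]
20 66.4 [669.2 231.4]
50 53.7 [668.5 234.2]
-30 [322. 332.]
-20 [322. 319.]
-10 [322. 308.]
0 [322. 299.]
10 [322. 290.]
17 [322. 285.]
30 [322. 275.]
[638.6 227.3] [699.1 236.7] 61.2
[655.  118.4] [717.5 128. ] 63.2
```

```bash
cat >>h.py <<'E'
def tip(w,e,T,x,y,dz): return proj(w,e+T@np.array([x,y,dz])).round()
E
python3 - <<'E'
from h import *
w=capture("wrist"); st=ctrl.get_state(); e=st["eef_pos"];T=rot(st["tool_rot"])
for dz in(-30,-20,-10,0,4,10,17):
    print(dz,"shut x+11",tip(w,e,T,11,0,dz),"open",[tip(w,e,T,x,y,dz) for x,y in((11,-42.5),(-11,-42.5),(11,-55))])
g=w["image"]; print(g[280:330:3,322].tolist()); print(g[280:330:3,312].tolist())
E
```

```text
-30 shut x+11 [322. 305.] open [array([209., 303.]), array([215., 353.]), array([178., 302.])]
-20 shut x+11 [322. 294.] open [array([216., 293.]), array([221., 340.]), array([187., 292.])]
-10 shut x+11 [322. 285.] open [array([222., 284.]), array([227., 329.]), array([194., 283.])]
0 shut x+11 [322. 276.] open [array([227., 275.]), array([231., 319.]), array([201., 275.])]
4 shut x+11 [322. 273.] open [array([229., 272.]), array([233., 315.]), array([203., 272.])]
10 shut x+11 [322. 268.] open [array([232., 268.]), array([236., 310.]), array([207., 268.])]
17 shut x+11 [322. 263.] open [array([235., 263.]), array([239., 304.]), array([211., 263.])]
[[66, 45, 27], [69, 48, 31], [70, 46, 34], [26, 22, 15], [14, 17, 12], [17, 10, 14], [18, 16, 15], [16, 12, 13], [6, 6, 11], [23, 20, 19], [7, 6, 4], [12, 12, 11], [9, 10, 4], [6, 0, 4], [9, 15, 14], [19, 13, 11], [20, 19, 15]]
[[108, 94, 77], [95, 77, 60], [160, 152, 133], [79, 75, 65], [78, 75, 68], [76, 73, 66], [77, 71, 65], [78, 72, 68], [77, 73, 65], [79, 75, 67], [79, 74, 65], [81, 76, 68], [79, 72, 64], [79, 74, 68], [78, 76, 67], [82, 76, 68], [97, 92, 80]]
```

{"method": "arm_command", "body": {
  "gripper": [0,0,0,0,0],
  "xyz": [
    [0,0,-0.015],
    [0,0,-0.025],
    [0,0,-0.025],
    [0,0,0],
    [0,0,0]
  ],
  "yaw": [0,0,0,0,0]
}}

```text
clock: 6.02
eef_pos: [676.3, 178.1, 86.9]
tool_rot: [-0.0, 0.65, 0.76, -0.0]
force: [0.8, 0.1, -0.5]
gripper_width: 0.4
grip_force: 0.0
```

```bash
python3 - <<'E'
from h import *
w=capture("wrist"); st=ctrl.get_state(); print(st["eef_pos"],st["gripper_width"],st["grip_force"],st["force"])
g=w["image"]; print(g[250:330:3,322].tolist()); print(g[250:330:3,312].tolist())
cv2.imwrite("pics/w4.png",g[:,:,::-1])
E
```

```text
[675.71260377 177.96323374  86.06901838] 0.22894965807556325 0.0 [ 0.64225005  0.18074239 -1.35706593]
[[79, 53, 36], [74, 51, 34], [72, 46, 27], [72, 48, 30], [73, 48, 33], [73, 47, 31], [71, 50, 32], [76, 51, 33], [71, 46, 27], [77, 52, 35], [74, 47, 31], [73, 47, 31], [74, 48, 33], [31, 24, 19], [18, 13, 17], [16, 9, 12], [14, 12, 7], [18, 16, 17], [19, 17, 17], [13, 6, 9], [13, 14, 11], [11, 12, 11], [12, 10, 8], [17, 16, 17], [23, 20, 20], [20, 19, 19], [24, 24, 23]]
[[110, 93, 76], [94, 72, 55], [73, 48, 33], [76, 53, 35], [75, 51, 36], [72, 49, 28], [71, 46, 30], [74, 50, 30], [75, 49, 33], [75, 48, 31], [72, 49, 32], [72, 47, 31], [70, 44, 25], [77, 72, 61], [88, 80, 75], [88, 85, 77], [84, 79, 70], [84, 81, 71], [83, 77, 71], [85, 78, 70], [85, 79, 72], [85, 80, 73], [85, 79, 73], [85, 78, 73], [85, 81, 72], [83, 79, 70], [103, 96, 88]]
```

View pics/w4.png

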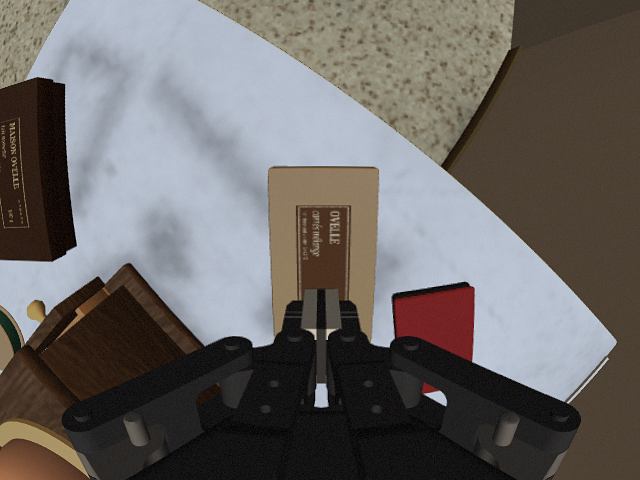

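The shut tips sit about 27 mm higher relative to the reported TCP than stated: they just touched the 34 mm top at a reported z of 24.5. The box has not moved. I'll open and go lower by that much.

{"method": "arm_command", "body": {
  "gripper": [1,1,1,1,1,1,1,1,1,1,1,1],
  "xyz": [
    [0,0,0],
    [0,0,0],
    [0,0,0],
    [0,0,0],
    [0,0,0.02],
    [0,0,0.02],
    [0,0,0.02],
    [0,0,0.015],
    [0,0,0.01],
    [0,0,0.006],
    [0,0,0],
    [0,0,0]
  ],
  "yaw": [0,0,0,0,0,0,0,0,0,0,0,0]
}}

```text
clock: 7.58
eef_pos: [677.2, 178.2, -2.3]
tool_rot: [0.001, 0.65, 0.76, 0.001]
force: [-0.4, 0.6, 0.4]
gripper_width: 85.3
grip_force: 0.0
```

{"method": "arm_command", "body": {
  "gripper": [1,1,1,0,0,0,0,0,0],
  "xyz": [
    [0,0,0.004],
    [0,0,0.004],
    [0,0,0],
    [0,0,0],
    [0,0,0],
    [0,0,0],
    [0,0,0],
    [0,0,0],
    [0,0,0]
  ],
  "yaw": [0,0,0,0,0,0,0,0,0],
  "newtons": 35
}}

```text
clock: 8.7
eef_pos: [676.7, 178.1, -11.1]
tool_rot: [0.0, 0.65, 0.76, 0.0]
force: [0.6, -0.0, 0.7]
gripper_width: 61.5
grip_force: 40.4
```

Gripped at 61.5 mm. Lift, then go round the front of the mill.

{"method": "arm_command", "body": {
  "gripper": [0,0,0,0,0,0,0,0,0,0,0,0,0],
  "xyz": [
    [0,0,-0.03],
    [0,0,-0.05],
    [0,0,-0.05],
    [0,0,-0.03],
    [0.033,-0.034,0],
    [0.033,-0.034,0],
    [0.033,-0.034,0],
    [0.007,-0.046,0],
    [0.007,-0.046,0],
    [0.007,-0.046,0],
    [-0.032,-0.032,0],
    [-0.032,-0.032,0],
    [-0.032,-0.032,0]
  ],
  "yaw": [0,0,0,0,0,0,0,0,0,0,0,0,0]
}}

```text
clock: 10.32
eef_pos: [339.4, 149.0, 148.2]
tool_rot: [-0.0, 0.65, 0.76, -0.0]
force: [-0.6, -0.5, -0.2]
gripper_width: 61.7
grip_force: 40.3
```

{"method": "arm_command", "body": {
  "gripper": [0,0,0,0,0,0,0,0,0,0,0,0,0,0],
  "xyz": [
    [-0.049,-0.008,0],
    [-0.049,-0.008,0],
    [-0.049,-0.008,0],
    [-0.049,-0.008,0],
    [-0.049,-0.008,0],
    [-0.049,-0.008,0],
    [-0.045,0.028,0],
    [-0.045,0.028,0],
    [-0.045,0.028,0],
    [-0.045,0.028,0],
    [0,0,0],
    [0,0,0],
    [0,0,0],
    [0,0,0]
  ],
  "yaw": [0,0,0,0,0,0,0,0,0,0,8.5,8.5,0,0]
}}

```text
clock: 12.08
eef_pos: [477.1, -308.3, 148.5]
tool_rot: [-0.0, 0.755, 0.656, -0.0]
force: [-0.4, 0.3, -0.7]
gripper_width: 61.4
grip_force: 40.3
```

```bash
python3 - <<'E'
from h import *
import pickle
w=capture("wrist"); st=ctrl.get_state(); print(st["eef_pos"],st["gripper_width"],st["grip_force"],st["tool_rot"],w["position"])
pickle.dump((w,st),open("w5.pkl","wb"))
cv2.imwrite("pics/w5.png",w["image"][:,:,::-1])
E
```

```text
[ 477.10597525 -308.26671876  148.69162423] 61.627212885300025 40.306516885757446 [-7.51541827e-05  7.54792819e-01  6.55963257e-01 -4.73426144e-06] [ 486.16363898 -239.98115913  301.07163497]
```

View pics/w5.png

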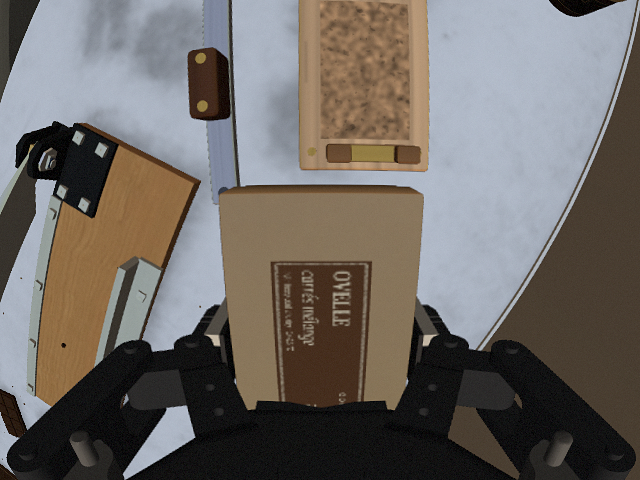

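The near post's brass notch floor is at (373,153), the cradle edges are columns 300-428, and the bar grip's brass screws are at (200,58) and (202,105). The box sits straight in the jaws. I'll measure by brass mask, moving forward to catch the far post.

{"method": "arm_command", "body": {
  "gripper": [0,0,0,0],
  "xyz": [
    [0.045,0,0],
    [0.045,0,0],
    [0,0,0],
    [0,0,0]
  ],
  "yaw": [0,0,0,0]
}}

```text
clock: 12.62
eef_pos: [490.1, -219.5, 149.0]
tool_rot: [0.001, 0.755, 0.656, -0.0]
force: [-0.5, -0.5, -1.1]
gripper_width: 61.8
grip_force: 40.3
```

```bash
cat >m.py <<'E'
from h import *
def brass(w,z,st):
    im=w["image"];h=cv2.cvtColor(im,cv2.COLOR_RGB2HSV)
    m=((h[...,0]>19)&(h[...,0]<32)&(h[...,1]>110)&(h[...,2]>70)).astype(np.uint8)
    m=cv2.morphologyEx(m,cv2.MORPH_OPEN,np.ones((3,3)))
    n,l,s,c=cv2.connectedComponentsWithStats(m)
    for i in range(1,n):
        if s[i,4]>50: print(s[i].tolist(),c[i].round(1),{zz:plane(w,c[i],zz,True).round(1).tolist() for zz in z})
E
python3 - <<'E'
from m import *
import pickle
w,st=pickle.load(open("w5.pkl","rb")); print(w["image"][153,373],w["image"][58,200]); brass(w,(47,54),st)
print("near post ends",plane(w,(326,153),60,True),plane(w,(421,153),60,True))
w=capture("wrist");st=ctrl.get_state();print(st["eef_pos"],st["tool_rot"]);brass(w,(47,54),st)
pickle.dump((w,st),open("w6.pkl","wb")); cv2.imwrite("pics/w6.png",w["image"][:,:,::-1])
# box in jaws: corner rows
E
```

```text
[145 123  66] [142 121  63]
[196, 53, 10, 10, 85] [200.4  57.6] {47: [411.9, -166.4], 54: [414.0, -168.4]}
[197, 101, 11, 11, 95] [201.9 105.7] {47: [408.3, -201.4], 54: [410.4, -202.4]}
[351, 145, 43, 17, 658] [372.3 152.9] {47: [519.9, -252.6], 54: [519.0, -252.3]}
[308, 148, 8, 8, 52] [311.4 151.3] {47: [478.9, -246.1], 54: [479.1, -245.9]}
near post ends [ 488.42133831 -248.21952679] [ 550.60648344 -255.49198747]
[ 489.98610013 -219.97148065  148.94245557] [ 4.60132152e-04  7.55289467e-01  6.55391173e-01 -1.37164071e-04]
[600, 24, 11, 55, 217] [603.8  50.7] {47: [748.6, -89.2], 54: [741.7, -90.9]}
[464, 45, 53, 29, 503] [489.   63.4] {47: [628.4, -106.0], 54: [624.9, -107.2]}
[349, 81, 44, 16, 648] [370.8  88.5] {47: [538.0, -119.7], 54: [536.9, -120.6]}
[306, 91, 8, 8, 52] [309.6  94.7] {47: [496.3, -118.8], 54: [496.4, -119.7]}
[197, 182, 10, 10, 89] [201.5 186.6] {47: [411.2, -169.2], 54: [413.6, -168.7]}
[203, 230, 9, 9, 75] [206.9 234.1] {47: [408.0, -204.1], 54: [410.5, -202.6]}
```

```bash
python3 - <<'E'
from m import *
import pickle
w,st=pickle.load(open("w6.pkl","rb")); im=w["image"]
g=cv2.cvtColor(im,cv2.COLOR_RGB2GRAY).astype(int)
print(g[178:204,300:310].mean(1).round().tolist()); print(g[230,205:240].tolist(),g[230,405:435].tolist())
e=st["eef_pos"];T=rot(st["tool_rot"]);zt=34+e[2]+11.1
for r in(188,190,193): 
    p=plane(w,(322,r),zt,True); print(r,(T.T@np.append(p-e[:2],0)).round(1))
for c in(221,421): print(c,(T.T@np.append(plane(w,(c,195),zt,True)-e[:2],0)).round(1))
h=np.radians(82.25); d=np.array([529-e[0],-186.2-e[1],0]); print("to cradle in tool",(T.T@d).round(1))
E
```

```text
[133.0, 133.0, 133.0, 133.0, 134.0, 136.0, 99.0, 45.0, 53.0, 61.0, 67.0, 71.0, 77.0, 81.0, 93.0, 113.0, 118.0, 118.0, 117.0, 118.0, 117.0, 117.0, 119.0, 118.0, 117.0, 119.0]
[131, 126, 125, 127, 130, 82, 47, 46, 44, 50, 48, 52, 51, 47, 40, 76, 108, 121, 119, 118, 117, 117, 119, 118, 117, 116, 118, 117, 113, 118, 116, 116, 120, 117, 116] [120, 120, 122, 115, 118, 117, 118, 122, 120, 121, 120, 120, 117, 120, 116, 120, 103, 145, 181, 186, 185, 186, 182, 181, 184, 180, 182, 182, 181, 181]
188 [55.7 -0.2 -0. ]
190 [55.1 -0.2 -0. ]
193 [54.2 -0.2 -0. ]
221 [ 54.  -30.3  -0.1]
421 [54.  29.4 -0. ]
to cradle in tool [38.9 33.9 -0. ]
```

{"method": "arm_command", "body": {
  "gripper": [0,0,0,0,0,0],
  "xyz": [
    [0.04,0.034,0],
    [0,0,0.04],
    [0,0,0.04],
    [0,0,0.01],
    [0,0,0],
    [0,0,0]
  ],
  "yaw": [0,0,0,0,0,0]
}}

```text
clock: 13.42
eef_pos: [530.7, -185.8, 61.0]
tool_rot: [0.002, 0.756, 0.655, 0.001]
force: [-0.1, -0.2, -1.7]
gripper_width: 61.5
grip_force: 40.2
```

```bash
python3 - <<'E'
from m import *
w=capture("wrist");st=ctrl.get_state();e=st["eef_pos"];T=rot(st["tool_rot"]);print(e,np.degrees(np.arctan2(T[1,1],T[0,1])));brass(w,(47,),st)
print((T.T@np.array([529-e[0],-186.2-e[1],0])).round(1))
E
```

```text
[ 530.84406903 -185.773247     61.14952024] -8.147111311915733
[464, 17, 21, 14, 133] [472.6  22.5] {47: [619.5, -67.3]}
[462, 62, 76, 49, 1019] [496.4  95.2] {47: [626.3, -103.7]}
[282, 135, 68, 24, 1631] [315.5 146.5] {47: [537.4, -119.7]}
[390, 141, 9, 11, 86] [393.5 146.1] {47: [572.1, -123.9]}
[235, 143, 7, 11, 59] [238.1 148. ] {47: [502.9, -114.7]}
[93, 280, 11, 13, 117] [ 98.  286.3] {47: [408.0, -171.0]}
[108, 337, 11, 11, 93] [112.9 341.8] {47: [404.5, -206.1]}
[-0.7 -1.8 -0. ]
```

{"method": "arm_command", "body": {
  "gripper": [0,0,0,0,0,0,0],
  "xyz": [
    [0,-0.0015,0.02],
    [0,0,0.02],
    [0,0,0.01],
    [0,0,0.008],
    [0,0,0.004],
    [0,0,0],
    [0,0,0]
  ],
  "yaw": [0.4,0,0,0,0,0,0]
}}

```text
clock: 14.35
eef_pos: [528.4, -184.7, -2.6]
tool_rot: [0.001, 0.758, 0.653, 0.0]
force: [0.4, 0.0, 0.4]
gripper_width: 61.7
grip_force: 40.4
```

{"method": "arm_command", "body": {
  "gripper": [1,1,1,1,1,1,1,1,1,1,1],
  "xyz": [
    [0,0,0],
    [0,0,0],
    [0,0,0],
    [0,0,0],
    [0,0,-0.02],
    [0,0,-0.04],
    [0,0,-0.04],
    [0,0,-0.04],
    [-0.05,0,-0.01],
    [0,0,0],
    [0,0,0]
  ],
  "yaw": [0,0,0,0,0,0,0,0,0,0,0]
}}

```text
clock: 15.72
eef_pos: [520.1, -233.6, 146.2]
tool_rot: [-0.001, 0.758, 0.652, 0.0]
force: [0.1, 0.2, 0.7]
gripper_width: 85.0
grip_force: 0.0
```

```bash
python3 - <<'E'
from m import *
w=capture("wrist");st=ctrl.get_state();e=st["eef_pos"];T=rot(st["tool_rot"]);print(e,np.degrees(np.arctan2(T[1,1],T[0,1])));brass(w,(47,54),st)
im=w["image"];cv2.imwrite("pics/w7.png",im[:,:,::-1])
E
```

```text
[ 519.99386394 -233.08280884  145.88437857] -8.505636029596644
[567, 0, 12, 52, 219] [571.2  25.1] {47: [743.2, -86.8], 54: [737.3, -89.0]}
[422, 25, 59, 31, 613] [450.6  44.4] {47: [630.0, -106.8], 54: [627.2, -108.5]}
[299, 66, 46, 16, 716] [322.   73.4] {47: [537.5, -119.7], 54: [537.3, -121.0]}
[373, 79, 8, 8, 52] [376.4  82.6] {47: [572.7, -130.7], 54: [571.5, -131.6]}
[154, 172, 9, 10, 81] [157.9 176.4] {47: [410.3, -168.6], 54: [413.7, -168.5]}
[160, 219, 9, 10, 76] [163.9 223.6] {47: [407.0, -203.5], 54: [410.4, -202.5]}
[304, 259, 42, 15, 592] [324.4 265.8] {47: [519.3, -252.6], 54: [519.6, -250.2]}
```

View pics/w7.png

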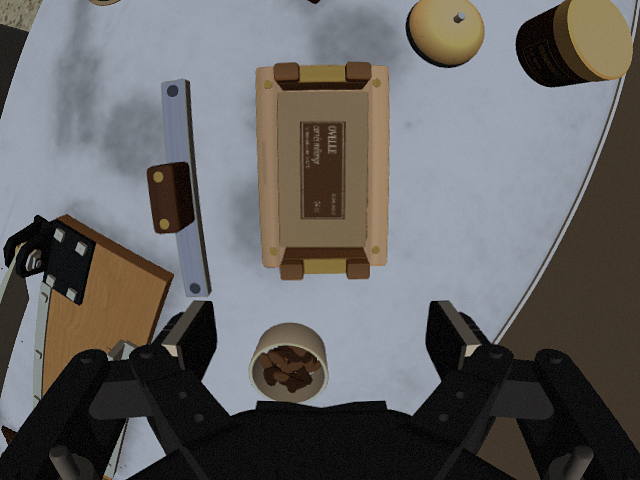

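The box sits squarely between the posts (top (277,92) to (372,248)), both notches are at (322,73) and (324,266), and the bar grip is at (171,198). Now the bar.

{"method": "arm_command", "body": {
  "gripper": [1,1,1,1,1,1,1],
  "xyz": [
    [0,0,0],
    [0.018,-0.056,0],
    [0.019,-0.056,0],
    [0,0,0.04],
    [0,0,0.04],
    [0,0,0],
    [0,0,0]
  ],
  "yaw": [-2.9,0,0,0,0,0,0]
}}

```text
clock: 16.65
eef_pos: [413.0, -185.8, 67.5]
tool_rot: [0.0, 0.741, 0.672, 0.0]
force: [0.3, 0.9, 0.5]
gripper_width: 85.4
grip_force: 0.0
```

```bash
python3 - <<'E'
from m import *
w=capture("wrist");st=ctrl.get_state();e=st["eef_pos"];T=rot(st["tool_rot"]);print(e,np.degrees(np.arctan2(T[1,1],T[0,1])));brass(w,(54,),st)
print((T.T@np.array([412-e[0],-185.5-e[1],0])).round(1))
E
```

```text
[ 413.74275342 -186.39405695   68.33564776] -5.575044665584443
[619, 50, 12, 8, 71] [624.4  53.1] {54: [598.1, -68.4]}
[623, 99, 17, 28, 242] [631.3 112.9] {54: [599.7, -103.7]}
[447, 122, 10, 11, 91] [451.3 127.2] {54: [479.6, -114.7]}
[535, 125, 35, 26, 681] [551.9 137.8] {54: [536.2, -120.1]}
[312, 246, 16, 16, 206] [319.7 253.3] {54: [413.7, -168.7]}
[313, 312, 15, 13, 162] [320.  318.3] {54: [410.5, -202.6]}
[514, 355, 14, 5, 58] [521.  357.1] {54: [526.3, -245.4]}
[ 0.7 -1.8 -0. ]
```

{"method": "arm_command", "body": {
  "gripper": [1,1,1,1,1,0,0,0,0,0,0,0],
  "xyz": [
    [0,-0.001,0.02],
    [0,0,0.02],
    [0,0,0.015],
    [0,0,0.004],
    [0,0,0],
    [0,0,0],
    [0,0,0],
    [0,0,0],
    [0,0,0],
    [0,0,0],
    [0,0,0],
    [0,0,0]
  ],
  "yaw": [0,0,0,0,0,0,0,0,0,0,0,0],
  "newtons": 60
}}

```text
clock: 18.2
eef_pos: [411.9, -186.1, 8.0]
tool_rot: [0.0, 0.741, 0.672, 0.0]
force: [-0.2, 0.1, 2.9]
gripper_width: 21.2
grip_force: 59.0
```

{"method": "arm_command", "body": {
  "gripper": [0,0,0,0,0,0,0,0,0,0],
  "xyz": [
    [0,0,-0.02],
    [0,0,-0.04],
    [0,0,-0.04],
    [0,0,0],
    [0.005,0.038,0],
    [0.005,0.039,0],
    [0.005,0.038,0],
    [0,0,0],
    [0,0,0],
    [0,0,0]
  ],
  "yaw": [0,0,0,2.1,0,0,0,0,0,0]
}}

```text
clock: 19.45
eef_pos: [526.2, -186.3, 107.0]
tool_rot: [-0.001, 0.753, 0.658, -0.0]
force: [1.1, 0.7, -1.0]
gripper_width: 21.9
grip_force: 59.7
```

```bash
python3 - <<'E'
from m import *
w=capture("wrist");st=ctrl.get_state();e=st["eef_pos"];T=rot(st["tool_rot"]);hd=np.arctan2(T[1,1],T[0,1]);print(e,st["gripper_width"],np.degrees(hd));
zt=54+e[2]-8; print(zt); brass(w,(47,zt),st)
print((T.T@np.array([528.5-e[0],-186.15-e[1],0])).round(1))
cv2.imwrite("pics/w8.png",w["image"][:,:,::-1])
E
```

```text
[ 526.43218135 -186.44431311  107.40032751] 21.529860495654965 -7.756416502643854
153.40032751305972
[447, 37, 19, 14, 111] [454.8  42. ] {47: [621.8, -65.9], np.float64(153.40032751305972): [578.4, -92.0]}
[611, 52, 15, 76, 345] [615.9  90.1] {47: [750.2, -93.5], np.float64(153.40032751305972): [642.6, -105.8]}
[444, 81, 64, 34, 700] [474.2 102.9] {47: [628.8, -103.9], np.float64(153.40032751305972): [582.0, -111.0]}
[349, 135, 4, 19, 75] [350.5 143.9] {47: [551.4, -121.8], np.float64(153.40032751305972): [543.3, -119.9]}
[258, 140, 9, 9, 69] [262.3 143.9] {47: [501.8, -114.7], np.float64(153.40032751305972): [518.5, -116.4]}
[384, 140, 8, 9, 66] [387.4 144.1] {47: [572.5, -124.3], np.float64(153.40032751305972): [553.8, -121.2]}
[309, 298, 25, 22, 432] [320.7 308.3] {47: [521.0, -219.8], np.float64(153.40032751305972): [528.1, -168.8]}
[311, 385, 21, 16, 273] [320.9 392.5] {47: [512.0, -287.2], np.float64(153.40032751305972): [523.6, -202.5]}
[ 0.6  2.  -0. ]
```

{"method": "arm_command", "body": {
  "gripper": [0,0,0,0,0],
  "xyz": [
    [0,0.0024,0.01],
    [0,0,0.014],
    [0,0,0.01],
    [0,0,0],
    [0,0,0]
  ],
  "yaw": [0,0,0,0,0]
}}

```text
clock: 20.12
eef_pos: [530.0, -186.9, 73.7]
tool_rot: [-0.0, 0.753, 0.658, -0.0]
force: [-0.1, 0.2, -1.8]
gripper_width: 21.2
grip_force: 59.8
```

```bash
python3 - <<'E'
from m import *
w=capture("wrist");st=ctrl.get_state();e=st["eef_pos"];T=rot(st["tool_rot"]);hd=np.arctan2(T[1,1],T[0,1]);print(e,st["force"],np.degrees(hd));
zt=54+e[2]-8; brass(w,(zt,),st)
E
```

```text
[ 530.23621056 -187.0085243    74.10015828] [ 0.15307369  0.01924672 -1.36268265] -7.7121315727950455
[460, 23, 19, 14, 110] [467.1  28.2] {np.float64(120.10015828360613): [586.9, -88.0]}
[457, 75, 72, 36, 848] [490.5  97.8] {np.float64(120.10015828360613): [591.4, -110.1]}
[287, 133, 7, 23, 135] [289.9 144.7] {np.float64(120.10015828360613): [529.9, -118.4]}
[242, 140, 8, 10, 74] [245.8 144.5] {np.float64(120.10015828360613): [517.4, -116.3]}
[388, 140, 8, 10, 74] [391.2 144.5] {np.float64(120.10015828360613): [558.6, -121.9]}
[309, 298, 25, 22, 431] [320.7 308.3] {np.float64(120.10015828360613): [531.8, -169.4]}
[311, 385, 21, 16, 271] [320.8 392.5] {np.float64(120.10015828360613): [527.3, -203.1]}
```

{"method": "arm_command", "body": {
  "gripper": [0,0,0,0,0,0,0,0],
  "xyz": [
    [0,-0.001,0.002],
    [0,0,0.005],
    [0,0,0.004],
    [0,0,0.003],
    [0,0,0.002],
    [0,0,0.001],
    [0,0,0],
    [0,0,0]
  ],
  "yaw": [0,0,0,0,0,0,0,0]
}}

```text
clock: 21.18
eef_pos: [529.0, -186.8, 56.9]
tool_rot: [0.0, 0.753, 0.658, 0.0]
force: [-0.7, -0.8, -2.3]
gripper_width: 21.2
grip_force: 59.8
```

{"method": "arm_command", "body": {
  "gripper": [0,0,0,0,0],
  "xyz": [
    [0,0,0.001],
    [0,0,0.001],
    [0,0,0.0005],
    [0,0,0],
    [0,0,0]
  ],
  "yaw": [0,0,0,0,0]
}}

```text
clock: 21.8
eef_pos: [529.2, -186.8, 55.6]
tool_rot: [0.0, 0.753, 0.658, 0.0]
force: [-1.7, 0.8, 5.3]
gripper_width: 21.1
grip_force: 60.8
```

Seated: contact is about 7 N at the expected height. Release and lift.

{"method": "arm_command", "body": {
  "gripper": [0.5,1,1,1,1,1,1,1,1,1,1],
  "xyz": [
    [0,0,0],
    [0,0,0],
    [0,0,0],
    [0,0,0],
    [0,0,-0.02],
    [0,0,-0.03],
    [0,0,-0.04],
    [0,0,-0.02],
    [-0.05,0,0],
    [0,0,0],
    [0,0,0]
  ],
  "yaw": [0,0,0,0,0,0,0,0,0,0,0]
}}

```text
clock: 23.18
eef_pos: [521.9, -236.1, 163.8]
tool_rot: [-0.001, 0.753, 0.658, 0.0]
force: [-0.0, 1.4, 0.3]
gripper_width: 85.2
grip_force: 0.0
```

```bash
python3 - <<'E'
from m import *
w=capture("wrist");st=ctrl.get_state();print(st["eef_pos"],st["gripper_width"]);brass(w,(47,101),st)
E
```

```text
[ 522.00377252 -235.64710405  163.74361485] 84.94359909090265
[554, 8, 12, 51, 203] [557.8  32.9] {47: [740.5, -89.4], 101: [698.5, -105.1]}
[417, 31, 56, 28, 568] [445.1  48.3] {47: [632.1, -106.7], 101: [611.8, -118.9]}
[300, 68, 6, 15, 86] [302.5  74.8] {47: [524.4, -117.9], 101: [525.7, -127.9]}
[338, 68, 5, 15, 68] [339.9  74.7] {47: [550.8, -121.3], 101: [546.8, -130.7]}
[316, 138, 13, 13, 138] [321.9 143.8] {47: [531.3, -169.8], 101: [531.2, -169.4]}
[316, 196, 13, 13, 138] [322.  202.1] {47: [525.6, -212.1], 101: [526.6, -203.3]}
[301, 249, 6, 14, 74] [303.7 255.4] {47: [506.3, -250.8], 101: [511.2, -234.2]}
```

The screws put the bar at (528.9,-186.4), heading 82.3°, against a cradle at (528.5,-186.2), 82.3°. Their 34 mm spacing at the seated height confirms it is down in both notches.

```bash
python3 -c "
from rig import ctrl
print(ctrl.sign_off())"
```

```text
the job is handed in; nothing more can be done
None
```

The job is handed in at about 23 s of robot time: the small box is flat and centred in the cradle, and the bar lies in both notches within about 1 mm of centre by my last wrist-camera measurement; the first grasp closed on top of the box without shifting it, and the hand-in returned no verdict.

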